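# Index the drill-bush turret to its square bush and bolt it

## Task

On the drilling turret, turn the wheel until the square bush sits squarely in the middle of the window of the fixed bridge, then slide the locking bolt fully home into the notch in the wheel's rim so the setting is locked. A wooden offcut has been left lying across the bolt's path and has to be moved out of the way, staying on the bench. Leave the glue bottle and the screw jar standing where they are.

Things in the scene. Friction and masses are not known exactly. Their poses are not given: they have to be found in the camera images.
- turret: Grey drilling turret fixed to the bench. Origin: on the wheel's vertical axis at bench height (z 0); x points from the wheel along the bolt guide, roughly away from the robot; z up. All mm figures marked T are in this frame. Base 10 mm thick: disc of radius 89 plus a plate x -119 to 215, y -48 to 48 (T).
- hub (a point): Top of the wheel's hub, on its axis, 42 mm above the bench (hub radius 14). Aluminium wheel, radius 80, T z 14 to 32, turns either way without stops; friction holds it where left (about 1.5 N at a peg turns it). Its rim has six notches, one outside each bush, 24 mm wide at the rim and 15 at radius 60. Six bushes at radius 44, tops at T z 38: five round (18 to 24 mm), one square.
- peg (a point): Top of one of six equal upright push pegs, the one 30 degrees counter-clockwise (seen from above) of the square bush; turns with the wheel. Pegs: 14 mm in diameter, radius 68, T z 32 to 62, every 60 degrees, half way between neighbouring notches. They pass under the bridge.
- guide (a point): On the base plate (T z 10) in the mouth of the bolt guide, 118 mm from the wheel axis (T x 118, y 0). Guide: two dark steel rails with lips over the bolt and a slot between, T x 118 to 212, y -24.5 to 24.5, top z 36; a cross strap at T x 118 to 126, top z 37, stops the bolt's post. Between rim (x 80) and guide (x 118) is a gap 38 mm wide across the base plate.
- square_bush (a point): Centre of the top of the square bush on the wheel (30 x 30 mm, 44 mm from the wheel axis); turns with the wheel.
- window (a point): Point under the centre of the bridge's 40 x 40 mm window, 44 mm from the wheel axis (T x -44, y 0), at the height of the bush tops: the square bush must come here. Fixed bridge on the robot's side: column T x -114 to -96, y -32 to 32; flat plate with the window T x -114 to -16, y -34 to 34, z 70 to 78.
- bolt: Loose steel locking bolt, 88 x 26 x 19.5 mm, about 0.25 kg, slides in the guide along T x. Origin: underside of the nose tip (T z 10); body along its +x. Nose 10 mm wide at the tip, 20 mm 18 mm behind. Starts with the tip 120 to 128 mm from the wheel axis; fully home: tip at 64 mm, post against the strap. Enters only a notch in line within about 7 mm at the rim.
- bolt_post (a point): Centre of the top of the bolt's upright post, 71.5 mm above the bench, 68 mm behind the nose tip. Post 12 mm in diameter, free above T z 37; black knob 16 mm in diameter on its top 10 mm.
- offcut: Loose wooden offcut 30 x 60 x 26 mm (its x, y, z), under 0.2 kg, lying in the gap between rim and guide with its 60 mm length across the bolt's path (along T y). Origin: centre of its underside. May be swept out sideways or lifted out; may end anywhere on the bench off the bolt's path.
- chisel_box: Fixed wooden box 166 x 226 x 72 mm (its x, y, z) beside the turret, on its -y side. Origin: centre of its underside. Between it and the bolt's line at least 82 mm of bench are free beside the offcut; on the turret's +y side the board's edge is near, with a drop to the floor.
- glue_bottle: Bystander: yellow glue bottle with red tip, 56 mm in diameter, 179 mm tall, standing on the bench; origin at the centre of its underside.
- screw_jar: Bystander: clear jar with dark lid, 70 mm in diameter, 86 mm tall, standing on the bench; origin at the centre of its underside.

How it is judged:
By the outcome, as a careful person would: the job done as asked, in the order asked, and still so for the second after the job is handed in, with the robot touching nothing.
It also fails if it takes over 59 s, if anything falls off the work surface, if the arm or the gripper's body presses on something with over 40 N, if the wrist force passes 120 N, or if a joint passes its speed limit or range.

## Robot

A 6-joint arm with a two-finger parallel gripper is mounted at the origin on the work surface; the furniture and walls round the work are solid. World frame = base frame: x ahead of the robot, y to its left, z up, the work surface at z = 0. Lengths are in m, angles in rad, forces in N, time in s.
With the tool pointing down it reaches from about 0.325 to 0.9 m from the base axis. Payload 3.5 kg.
Tool frame: the origin (TCP) lies at the very end of the fingers, on their centre line; the grasp point (between the pads) lies 19 mm behind it; z points along the fingers, y is the line along which they close (so a half turn about z gives the same grasp; the last joint's range is limited). The gripper opens to 85 mm and grips with 20 to 120 N. Pads are 22 mm wide; open, the fingers measure 114 mm over their backs; the gripper's body (76 mm by 85 mm) begins 54 mm behind the grasp point. The pads swing forward as they close: fully open they stand 13 mm farther back than shut.
Start: joints at [-1.398, 0.276, -0.026, 1.268, 0, 1.467], TCP at [0.17, -0.601, 0.231] pointing down, gripper open.
Joint ranges: [-3.12, 3.12], [-0.85, 1.88], [-1.08, 1.24], [-1.95, 2.15], [-1.57, 1.53], [-3.14, 3.14]. Speed limits (rad/s): [2.57, 2.57, 3.14, 3.14, 3.14, 3.14].

## Interface

Orientations are given as a unit quaternion [w, x, y, z].
In Python, from workcell import bot gives the robot as it stands.
- The arm moves only by the tool drive_effector, called after ">>>" in YAML: its name, and indented under it one key for each argument. Schema: {"type":"object","properties":{"deltas":{"type":"array","items":{"type":"array","items":{"type":"number"},"minItems":5,"maxItems":5},"minItems":1,"maxItems":10},"squeeze":{"type":"number"},"only":{"type":"string"},"quiet":{"type":"boolean"},"lines":{"type":"string"}},"required":["deltas"],"additionalProperties":false}. deltas is a list of rows, 1 to 10 of them, each of 5 numbers: dx, dy, dz in units of 5 mm, then a turn about the tool's z in units of 0.1 rad, then the opening from 0.0 (shut) to 1.0 (fully open); each row shifts and turns the commanded pose from where the row before left it, along the tool's axes as they then stand; what a row does not reach is not made up. A row lasts 1/12 s, in which the tool goes at most 0.0417 m and 0.125 rad, less where a joint would pass 70% of its speed; a pose out of reach is approached as far as the arm can. The fingers move at their own pace and stop on an object; squeeze is the grip in N (left out, the last holds). Time passes only in rows, so rows that do not move let the fingers close. The tool returns the time, the measured TCP pose, the force, the opening and the grip force at its end. only (a regular expression) keeps the lines of the reply that match it, lines (a string "A,B") keeps lines A to B, and quiet returns only ok. Input that does not fit is refused with a message, and nothing moves.
- bot.read_state(): the state, without advancing time (a new reading comes with each control period).
- bot.camera(name): name is "scene" or "top"; returns the picture (480x640x3 uint8, red, green, blue); there is no depth.
- bot.camera_model(name): a dict with "fx", "fy", "cx", "cy" (pixels), "k1" (the pictures are not rectified: a ray, as slopes to the right and down, at radius r is drawn at 1 + k1 r^2 times it, then the intrinsics apply), "extrinsics" (4x4, takes a point from camera to world coordinates). Camera axes: x right, y down, z forward; pixel columns grow to the right and rows downward; lengths in m; the calibration is good to about 2 mm. A picture is of the moment at which its call begins. camera_model takes no time and is no camera call.
- bot.close_job(): hands the job in; it is judged then, once.
The state is a dict: "time": time; "qpos": joint angles; "qvel": joint speeds; "tau": joint torques, N m; "eef_pos": TCP position; "eef_rot": TCP orientation; "wrist_force": force on the tool from outside, world axes, zero at the start; "moment": the same for the moment, N m; "width": opening from 0.0 (shut) to 1.0 (fully open); "finger_force": force on a finger pad.
Only numpy, scipy, OpenCV 4.12 (cv2) and the standard library are available. Lean on these libraries where they do the work, as an engineer would, in place of code of your own. Each camera call takes 0.05 s, during which the arm holds its last target. There are 200 camera calls.

## Working session

There is one attempt and no reset: what is moved stays moved. The work goes in short steps, Python scripts to look and compute and a tool call to move; the robot and the scene stay as the last step left them, time stands still between calls to the robot, and variables do not carry over. Pictures are saved under pics/ and viewed, at most 10 in all, crops included, and the job is handed in when it is done.

```bash
mkdir -p pics; ls; cat > h.py <<'E'
import numpy as np, cv2
from workcell import bot
def model(n):
    m=bot.camera_model(n); K=np.array([[m['fx'],0,m['cx']],[0,m['fy'],m['cy']],[0,0,1]]); return K,np.array([m['k1'],0,0,0,0.]),np.array(m['extrinsics'])
def ray(n,uv):
    K,d,E=model(n); p=np.array(uv,float)
    x,y=(p[0]-K[0,2])/K[0,0],(p[1]-K[1,2])/K[1,1]; a,b=x,y
    for _ in range(30):
        s=1+d[0]*(a*a+b*b); a,b=x/s,y/s
    return E[:3,3],E[:3,:3]@np.array([a,b,1])
def at(n,uv,z):
    o,r=ray(n,uv); return o+r*(z-o[2])/r[2]
def px(n,P):
    K,d,E=model(n); I=np.linalg.inv(E); c=I[:3,:3]@np.array(P,float)+I[:3,3]
    a,b=c[:2]/c[2]; s=1+d[0]*(a*a+b*b); return np.array([K[0,0]*a*s+K[0,2],K[1,1]*b*s+K[1,2]])
def snap(n,f):
    im=bot.camera(n)[:,:,::-1].copy(); cv2.imwrite('pics/'+f+'.png',im); return im
E
python3 - <<'E'
from h import *
for n in('top','scene'):
    snap(n,n+'0'); K,d,E=model(n); print(n,K[0,0],d[0],E.round(3).tolist())
print(bot.read_state())
E
```

```text
pics
workcell.py
top 469.45699987901065 0.0010088408420573737 [[0.03, -0.998, 0.061, 0.447], [-1.0, -0.029, 0.008, 0.188], [-0.006, -0.061, -0.998, 1.106], [0.0, 0.0, 0.0, 1.0]]
scene 589.0162513014983 0.04413141213024694 [[-0.643, -0.584, 0.496, -0.022], [-0.766, 0.479, -0.429, 0.642], [0.013, -0.655, -0.755, 0.893], [0.0, 0.0, 0.0, 1.0]]
{'time': 0.1, 'qpos': array([-1.39838238e+00,  2.77101882e-01, -2.77693030e-02,  1.26802534e+00,
       -1.97382650e-06,  1.46737188e+00]), 'qvel': array([ 0.00025245, -0.00102133,  0.00267376, -0.00173638,  0.00118166,
       -0.00057356]), 'tau': array([ 2.74660724e-04, -4.46707821e+01,  2.96128768e+01,  8.45405128e-03,
       -3.88191461e-05, -1.34857075e-05]), 'eef_pos': array([ 0.17007065, -0.60065907,  0.23023159]), 'eef_rot': array([-1.04943869e-03,  9.90503668e-01,  1.37482296e-01, -3.72019881e-05]), 'wrist_force': array([0.18607318, 0.44467329, 0.66138688]), 'moment': array([-0.06148991, -0.06027687,  0.01677749]), 'finger_force': 0.0, 'width': 1.003391542578754}
```

View pics/top0.png

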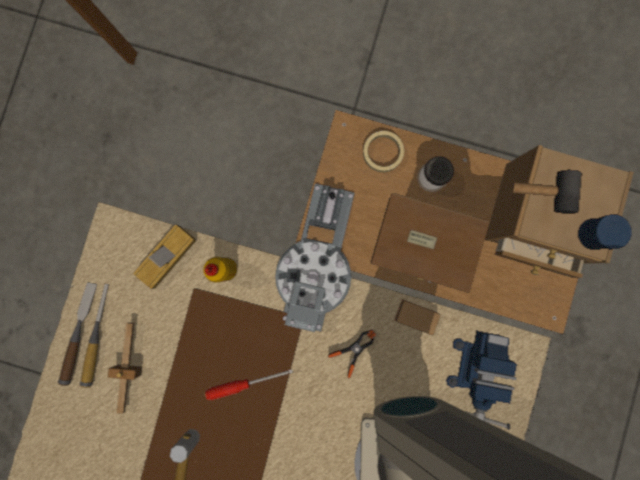

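View pics/scene0.png

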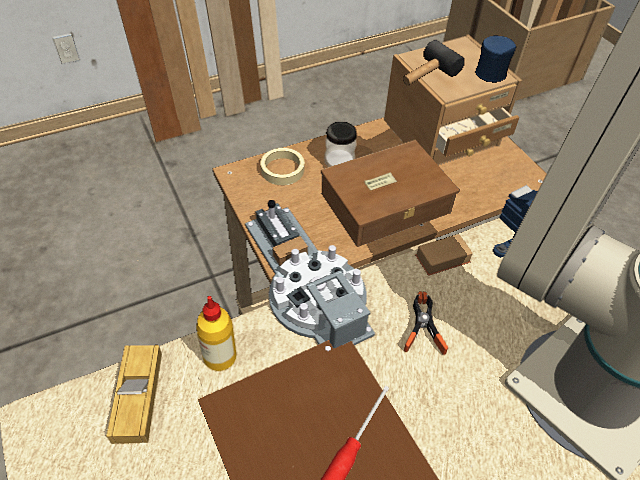

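The top view shows the turret's wheel at about (313,275), the guide at (328,210), the box at (430,240), the bottle at (218,270) and the jar at (437,172). I'll enlarge the turret in both views.

```bash
python3 - <<'E'
import cv2
a=cv2.imread('pics/top0.png')[178:338,260:370]; cv2.imwrite('pics/tc.png',cv2.resize(a[:150],None,fx=4,fy=4,interpolation=cv2.INTER_CUBIC))
a=cv2.imread('pics/scene0.png')[190:360,230:380]; cv2.imwrite('pics/sc.png',cv2.resize(a[:150],None,fx=4,fy=4,interpolation=cv2.INTER_CUBIC))
E
```

```text
(no output)
```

View pics/tc.png

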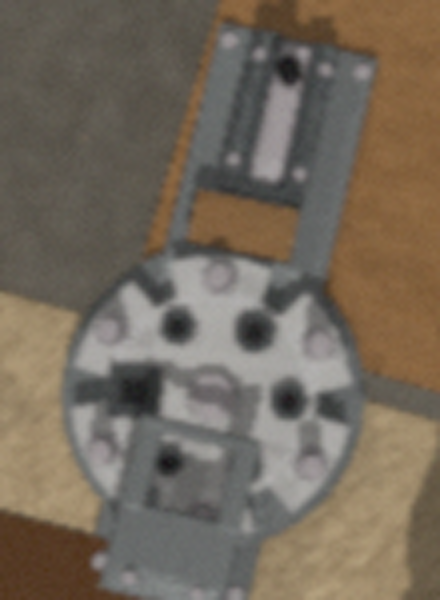

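View pics/sc.png

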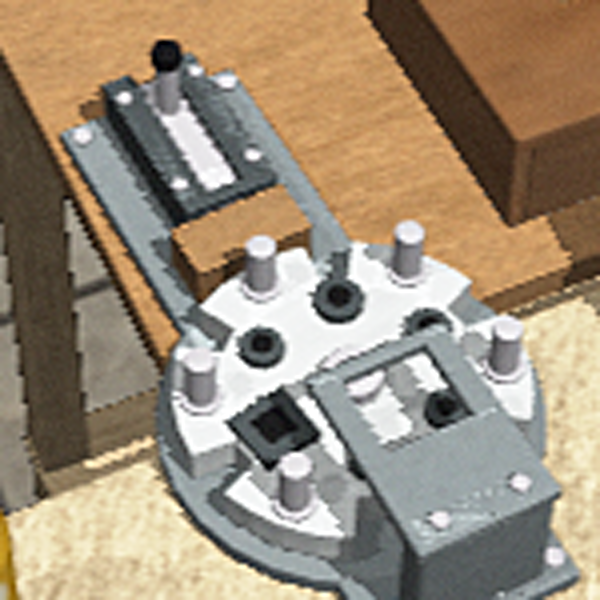

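The crops show the square bush on the wheel's left at top crop (137,392) and scene crop (275,430), about 60° or more clockwise of the window. The offcut lies in the gap and the knob is at top crop (289,68). Next I'll fit the turret pose.

```bash
cat > fit.py <<'E'
from h import *
from scipy.optimize import least_squares
def T(p,P):
    c,s=np.cos(p[2]),np.sin(p[2]); return np.array([p[0]+c*P[0]-s*P[1],p[1]+s*P[0]+c*P[1],P[2]])
def pol(r,a,z): return [r*np.cos(a),r*np.sin(a),z]
def model_pts(p):
    f=p[3] # bush angle in T
    L=[]
    t=lambda u:(u[0]/4+260,u[1]/4+178); s=lambda u:(u[0]/4+230,u[1]/4+190)
    tp={30:(102,449),-30:(110,324),-90:(220,272),-150:(321,341),-210:(312,464)}
    sp={30:(294,464),-30:(200,356),-90:(261,243),-150:(408,230),-210:(507,326)}
    for a in tp: L+=[('top',t(tp[a]),pol(.068,f+np.radians(a),.062)),('scene',s(sp[a]),pol(.068,f+np.radians(a),.062))]
    L+=[('top',t((137,390)),pol(.044,f,.038)),('scene',s((275,428)),pol(.044,f,.038))]
    for u,P in [((222,22),(.215,.048,.010)),((376,58),(.215,-.048,.010)),((140,420),(-.016,.034,.078)),((260,446),(-.016,-.034,.078))]: L.append(('top',t(u),P))
    for u,P in [((64,133),(.215,.048,.010)),((305,382),(-.016,.034,.078)),((440,330),(-.016,-.034,.078)),((563,488),(-.114,-.034,.078)),((415,552),(-.114,.034,.078))]: L.append(('scene',s(u),P))
    L+=[('top',t((289,66)),(p[4]+.068,0,.0690)),('scene',s((166,55)),(p[4]+.068,0,.0665))]
    return L
def res(p): return np.concatenate([px(n,T(p,P))-np.array(u) for n,u,P in model_pts(p)])
if __name__=='__main__':
    r=least_squares(res,[.5,.2,-.25,1.6,.124],loss='soft_l1')
    p=r.x; print(p,np.degrees(p[2:4])); print(res(p).reshape(-1,2).round(1).tolist())
    np.save('p.npy',p)
    for k,P in dict(hub=(0,0,.042),win=(-.044,0,.038),guide=(.118,0,.01),post=(p[4]+.068,0,.0715)).items(): print(k,T(p,P).round(4))
    print('peg30',T(p,pol(.068,p[3]+np.pi/6,.062)))
    z=.036
    for u in [(205,185),(300,205),(293,255),(190,235)]: print(at('top',(u[0]/4+260,u[1]/4+178),z).round(3))
E
python3 fit.py
```

```bash
python3 - <<'E'
from fit import *
p=np.load('p.npy')
def inv(w):
    c,s=np.cos(p[2]),np.sin(p[2]); d=w[:2]-p[:2]; return (1000*np.array([c*d[0]+s*d[1],-s*d[0]+c*d[1]])).round(0)
for u in [(205,185),(300,205),(293,255),(190,235)]: print('off top',inv(at('top',(u[0]/4+259.6,u[1]/4+177.6),.036)))
for u in [(172,233),(283,186),(312,232),(190,270)]: print('off sc',inv(at('scene',(u[0]/4+229.6,u[1]/4+189.6),.036)))
for u in [(392,194),(372,262),(470,290),(488,212)]: print('box top',inv(at('top',u,.072)),at('top',u,.072).round(3))
for u in [(322,182),(352,240),(380,144),(457,189)]: print('box sc',inv(at('scene',u,.072)))
print('knob',inv(at('top',(289/4+259.6,66/4+177.6),.07)),inv(at('scene',(166/4+229.6,55/4+189.6),.0665)))
q=bot.read_state()
from scipy.spatial.transform import Rotation as R
w=q['eef_rot'];M=R.from_quat(w[[1,2,3,0]]).as_matrix();print(M.round(3))
print(np.degrees(p[2])+90)
E
```

```text
off top [117.  31.]
off top [119. -25.]
off top [ 90. -28.]
off top [87. 32.]
off sc [111.  38.]
off sc [113. -21.]
off sc [ 82. -21.]
off sc [87. 40.]
box top [ 223. -129.] [0.613 0.05  0.072]
box top [  65. -122.] [0.461 0.091 0.072]
box top [  58. -345.] [ 0.406 -0.125  0.072]
box top [ 235. -344.] [ 0.579 -0.163  0.072]
box sc [ 191. -109.]
box sc [ 35. -87.]
box sc [ 235. -272.]
box sc [  54. -336.]
knob [190.   0.] [188.   3.]
[[ 0.962  0.272 -0.   ]
 [ 0.272 -0.962  0.002]
 [ 0.    -0.002 -1.   ]]
77.5336204997154
```

Careful with the scale: shifts go in units of 5 mm and turns go in units of 0.1 rad. That gives: -0.12 rad is -1.2.

>>> drive_effector:
  deltas:
    - [0,0,0,-1.2,1]
    - [0,0,0,-1.2,1]
    - [0,0,0,-1.2,1]
    - [0,0,0,-1.2,1]
    - [0,0,0,-1.2,1]
    - [0,0,0,-1.2,1]
    - [0,0,0,-1.2,1]
    - [0,0,0,-1.2,1]
    - [0,0,0,-1.2,1]
    - [0,0,0,-1.2,1]
  squeeze: 40

```text
time: 0.93
eef_pos: [0.1701, -0.6009, 0.2306]
eef_rot: [-0.001, 0.738, 0.675, 0.0]
wrist_force: [0.8, 0.4, 0.0]
width: 1.0
finger_force: 0.0
```

```bash
python3 -c "
from h import *;print(bot.read_state()['qpos'])"
```

```text
[-1.39839807e+00  2.76860762e-01 -2.72827904e-02  1.26801839e+00
  4.13208744e-06  2.61436723e-01]
```

Scaled: -0.1206 rad is -1.206.

>>> drive_effector:
  deltas:
    - [0,0,0,-1.206,1]
    - [0,0,0,-1.206,1]
    - [0,0,0,-1.206,1]
    - [0,0,0,-1.206,1]
    - [0,0,0,-1.206,1]
    - [0,0,0,-1.206,1]
    - [0,0,0,-1.206,1]
    - [0,0,0,-1.206,1]
    - [0,0,0,-1.206,1]
    - [0,0,0,-1.206,1]

```text
time: 1.77
eef_pos: [0.1701, -0.6009, 0.2306]
eef_rot: [-0.0, 0.225, 0.974, 0.001]
wrist_force: [-0.3, 0.8, 0.5]
width: 0.997
finger_force: 0.0
```

>>> drive_effector:
  deltas:
    - [0,0,0,-1.206,1]
    - [0,0,0,-1.206,1]
    - [-1.54,7.88,0,0,1]
    - [-1.54,7.88,0,0,1]
    - [-1.54,7.88,0,0,1]
    - [-1.54,7.88,0,0,1]
    - [-1.54,7.88,0,0,1]
    - [-1.54,7.88,0,0,1]
    - [-1.54,7.88,0,0,1]
    - [-1.54,7.88,0,0,1]

```text
time: 2.6
eef_pos: [0.2987, -0.3049, 0.2309]
eef_rot: [-0.0, 0.109, 0.994, 0.0]
wrist_force: [0.7, -0.4, 0.1]
width: 1.003
finger_force: 0.0
```

>>> drive_effector:
  deltas:
    - [-1.54,7.88,0,0,1]
    - [-1.54,7.88,0,0,1]
    - [-1.54,7.88,0,0,1]
    - [-1.54,7.88,0,0,1]
    - [-1.54,7.88,0,0,1]
    - [-1.54,7.88,0,0,1]
    - [-1.54,7.88,0,0,1]

```text
time: 3.18
eef_pos: [0.4111, -0.0474, 0.2311]
eef_rot: [0.0, 0.109, 0.994, -0.0]
wrist_force: [0.7, -1.3, 0.3]
width: 0.999
finger_force: 0.0
```

>>> drive_effector:
  deltas:
    - [-1.54,7.8,0,0,1]
    - [-1.54,7.8,0,0,1]
    - [-1.54,7.8,0,0,1]
    - [-1.54,7.8,0,0,1]
    - [-1.54,7.8,0,0,1]
    - [-1.54,7.8,0,0,1]
    - [-1.54,7.8,0,0,1]
    - [0,0,8,0,1]
    - [0,0,8,0,1]
    - [0,0,8,0,1]

```text
time: 4.02
eef_pos: [0.5237, 0.2066, 0.1104]
eef_rot: [0.001, 0.108, 0.994, 0.0]
wrist_force: [0.6, -0.3, 1.0]
width: 1.003
finger_force: 0.0
```

>>> drive_effector:
  deltas:
    - [0,0,6,0,1]
    - [0,0,0,0,1]

```text
time: 4.18
eef_pos: [0.5161, 0.2037, 0.074]
eef_rot: [-0.007, 0.109, 0.994, -0.003]
wrist_force: [-0.8, -0.5, -1.0]
width: 0.997
finger_force: 0.0
```

```bash
python3 - <<'E'
from h import *
a=snap('scene','s1')[170:320,220:370]; cv2.imwrite('pics/s1c.png',cv2.resize(a,None,fx=4,fy=4,interpolation=cv2.INTER_CUBIC))
E
```

```text
(no output)
```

View pics/s1c.png

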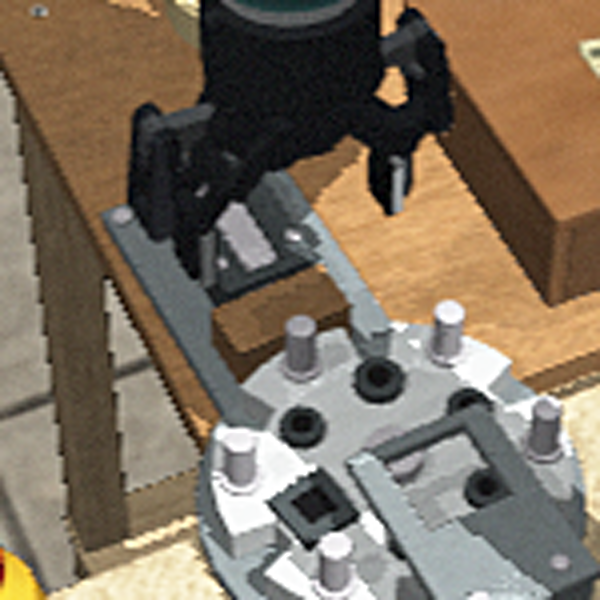

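The gripper is straddling above the offcut: the finger tips are at about (215,270) and (395,205), with the offcut from (215,310) to (345,300). The pose has drifted slightly, so I'll check the state.

>>> drive_effector:
  deltas:
    - [0,0,0,0,1]
    - [0,0,0,0,1]

```text
time: 4.4
eef_pos: [0.5251, 0.2058, 0.0838]
eef_rot: [0.002, 0.109, 0.994, 0.001]
wrist_force: [-0.0, 0.4, 0.1]
width: 0.998
finger_force: 0.0
```

```bash
python3 -c "
from h import *;s=bot.read_state();print(s['qpos'],s['tau'],s['eef_pos'],s['eef_rot'])"
```

```text
[ 2.58959789e-01  2.86450390e-01 -3.46652276e-01  9.33261557e-01
 -6.32824829e-06  4.77655605e-01] [ 6.99297921e-02 -3.94658661e+01  2.41826534e+01  9.25195869e-02
  1.69591549e-03  9.89225384e-06] [0.52511204 0.2058293  0.08382875] [2.06857610e-03 1.09129866e-01 9.94025031e-01 7.94908254e-04]
```

```bash
python3 - <<'E'
from fit import *
p=np.load('p.npy')
for P in [(.100,.005,.036),(.1028,.0036,.036)]:
    w=T(p,P);print((px('scene',w)-[219.6,169.6])*4)
w=T(p,(.1028,.0036,.036))
for c in [(.115,.033),(.115,-.027),(.085,-.027),(.085,.033)]: print((px('scene',T(p,(*c,.036)))-[219.6,169.6])*4)
s=bot.camera('top')
a=s[200:280,290:370,::-1];cv2.imwrite('pics/t1c.png',cv2.resize(a,None,fx=7,fy=7,interpolation=cv2.INTER_CUBIC))
E
```

```text
[285.2498473  303.94665995]
[285.2504995  298.76345918]
[217.40172864 302.80104255]
[331.28905733 258.49377817]
[360.63267056 302.09546341]
[245.43898569 347.86597037]
```

>>> drive_effector:
  deltas:
    - [0.2,0.2,3,0,1]
    - [0.2,0,3.4,0,1]
    - [0,0,3.4,0,1]
    - [0,0,2.4,0,1]
    - [0,0,1.2,0,1]
    - [0,0,0,0,1]
    - [0,0,0,0,1]

```text
time: 5.03
eef_pos: [0.522, 0.2069, 0.0151]
eef_rot: [0.001, 0.109, 0.994, 0.0]
wrist_force: [0.5, -0.1, 0.0]
width: 1.004
finger_force: 0.0
```

>>> drive_effector:
  deltas:
    - [0,0,0,0,0.3]
    - [0,0,0,0,0.3]
    - [0,0,0,0,0.3]
    - [0,0,0,0,0.3]
    - [0,0,0,0,0.3]
    - [0,0,0,0,0.3]
  squeeze: 40

```text
time: 5.53
eef_pos: [0.5226, 0.2071, 0.0157]
eef_rot: [0.001, 0.109, 0.994, 0.001]
wrist_force: [-0.7, 0.1, 6.0]
width: 0.693
finger_force: 44.2
```

>>> drive_effector:
  deltas:
    - [0,0,-3,0,0.3]
    - [0,0,-6,0,0.3]
    - [0,0,-5,0,0.3]
    - [0,0,-3,0,0.3]
    - [-0.8,-4,0,0,0.3]
    - [-1.6,-6.8,0,0,0.3]
    - [-1.6,-6.6,0,0,0.3]
    - [0,0,0,-1.2,0.3]
    - [0,0,0,-1.2,0.3]
    - [0,0,0,-1.2,0.3]

```text
time: 6.37
eef_pos: [0.5215, 0.1166, 0.0991]
eef_rot: [-0.0, -0.073, 0.997, 0.0]
wrist_force: [0.0, 0.6, -0.3]
width: 0.695
finger_force: 44.0
```

>>> drive_effector:
  deltas:
    - [0,0,0,-1.2,0.3]
    - [0,0,0,-1.2,0.3]
    - [0,0,0,-1.2,0.3]
    - [0,0,0,-1.2,0.3]
    - [0,0,0,-1.2,0.3]
    - [0,0,0,-1.2,0.3]
    - [0,0,0,-1.2,0.3]
    - [0,0,0,-1.2,0.3]
    - [0,0,0,-1.2,0.3]
    - [0,0,0,-1.2,0.3]

```text
time: 7.2
eef_pos: [0.5214, 0.1174, 0.0991]
eef_rot: [-0.0, -0.624, 0.782, 0.0]
wrist_force: [0.3, 0.4, -0.4]
width: 0.694
finger_force: 44.0
```

>>> drive_effector:
  deltas:
    - [0,0,0,0,0.3]
    - [0,0,6,0,0.3]
    - [0,0,6,0,0.3]
    - [0,0,0,0,0.3]
    - [0,0,0,0,0.3]

```text
time: 7.62
eef_pos: [0.5193, 0.1172, 0.0378]
eef_rot: [-0.002, -0.621, 0.784, 0.001]
wrist_force: [-0.1, 0.3, -0.9]
width: 0.693
finger_force: 44.0
```

```bash
python3 - <<'E'
from h import *
a=snap('scene','s2')[150:300,220:380]; cv2.imwrite('pics/s2c.png',cv2.resize(a,None,fx=4,fy=4,interpolation=cv2.INTER_CUBIC))
E
```

```text
(no output)
```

View pics/s2c.png

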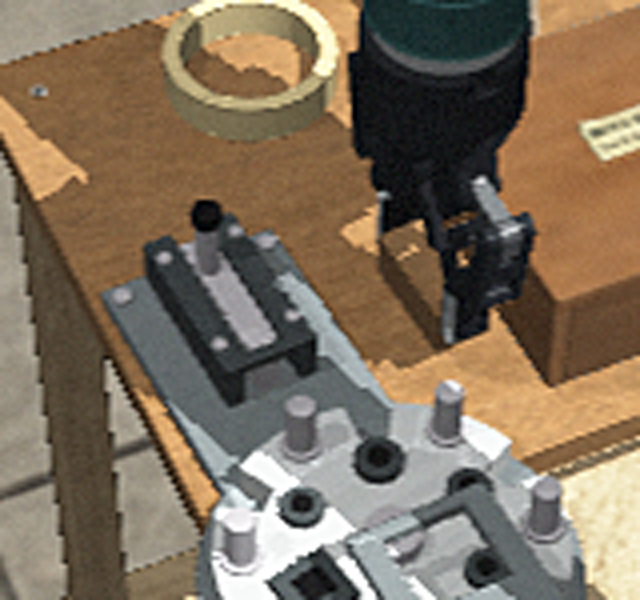

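The offcut is held beside the guide at about (430,280), between base plate and box with clear bench under it. I'll lower and release.

>>> drive_effector:
  deltas:
    - [0,0,3,0,0.3]
    - [0,0,2,0,0.3]
    - [0,0,0.8,0,0.3]
    - [0,0,0,0,0.3]
    - [0,0,0,0,0.3]
    - [0,0,0,0,0.95]
    - [0,0,0,0,0.95]
    - [0,0,0,0,0.95]
    - [0,0,0,0,0.95]

```text
time: 8.42
eef_pos: [0.5223, 0.1175, 0.0108]
eef_rot: [0.0, -0.622, 0.783, -0.0]
wrist_force: [0.1, -0.5, -0.0]
width: 0.948
finger_force: 0.0
```

>>> drive_effector:
  deltas:
    - [0,0,-4,0,0.95]
    - [0,0,-7,0,0.95]
    - [0,0,-7,0,0.95]
    - [0,0,-6,0,0.95]
    - [-3,1.6,0,0,0.5]
    - [-6.8,3.6,0,0,0.5]
    - [-6.8,3.6,0,0,0.5]
    - [-2.44,1.64,0,0,0.5]
    - [0,0,0,1.155,0.5]
    - [0,0,0,1.155,0.5]

```text
time: 9.25
eef_pos: [0.4921, 0.2233, 0.1305]
eef_rot: [0.0, -0.526, 0.851, -0.0]
wrist_force: [0.9, 0.3, 0.8]
width: 0.5
finger_force: 0.0
```

>>> drive_effector:
  deltas:
    - [0,0,0,1.155,0.5]
    - [0,0,0,1.155,0.5]
    - [0,0,0,1.155,0.5]
    - [0,0,0,1.155,0.5]
    - [0,0,0,1.155,0.5]
    - [0,0,0,1.155,0.5]
    - [0,0,0,1.155,0.5]
    - [0,0,0,1.155,0.5]
    - [0,0,0,1.155,0.5]
    - [0,0,0,1.155,0.5]

```text
time: 10.08
eef_pos: [0.4926, 0.222, 0.1305]
eef_rot: [0.0, 0.025, 1.0, 0.0]
wrist_force: [-0.2, 0.0, -0.4]
width: 0.503
finger_force: 0.0
```

```bash
cat > w.py <<'E'
from fit import *
from scipy.spatial.transform import Rotation as R
p=np.load('p.npy')
s=bot.read_state(); M=R.from_quat(s['eef_rot'][[1,2,3,0]]).as_matrix()
c,sn=np.cos(p[2]),np.sin(p[2]); Rt=np.array([[c,sn],[-sn,c]])
t=Rt@(s['eef_pos'][:2]-p[:2])
yt=Rt@M[:2,1]
print('T mm',(t*1000).round(1),'r',(np.hypot(*t)*1000).round(1),'ang',np.degrees(np.arctan2(t[1],t[0])).round(2),'tool y in T deg',np.degrees(np.arctan2(yt[1],yt[0])).round(1),'z',s['eef_pos'][2].round(4),'q6',s['qpos'][5].round(2),'F',s['wrist_force'].round(1))
E
python3 w.py
```

```text
T mm [67.6 12.5] r 68.8 ang 10.45 tool y in T deg 99.6 z 0.1305 q6 0.35 F [-0.2  0.  -0.4]
```

>>> drive_effector:
  deltas:
    - [0,0,4,0,0.5]
    - [0,0,6,0,0.5]
    - [0,0,5,0,0.5]
    - [0,0,2.4,0,0.5]
    - [0,0,0.4,0,0.5]
    - [0,0,0,0,0.5]
    - [0,0,0,0,0]
    - [0,0,0,0,0]
    - [0,0,0,0,0]
    - [0,0,0,0,0]
  squeeze: 25

```text
time: 10.92
eef_pos: [0.4942, 0.2224, 0.0429]
eef_rot: [0.002, 0.022, 1.0, 0.0]
wrist_force: [-0.3, -0.9, 3.9]
width: 0.15
finger_force: 25.1
```

>>> drive_effector:
  deltas:
    - [0,0,0,0,0]
    - [0,0,0,0,0]
    - [0,0,0,0,0]

```text
time: 11.17
eef_pos: [0.4941, 0.2224, 0.0429]
eef_rot: [0.002, 0.022, 1.0, 0.0]
wrist_force: [-0.3, -1.4, 6.6]
width: 0.148
finger_force: 25.2
```

```bash
python3 w.py
```

```text
T mm [69.  13.1] r 70.3 ang 10.77 tool y in T deg 99.9 z 0.0429 q6 0.35 F [-0.3 -1.4  6.6]
```

>>> drive_effector:
  deltas:
    - [0.04,0.8,0,-0.58,0]
    - [0.1,1.58,0,-1.16,0]
    - [0.1,1.58,0,-1.16,0]
    - [0.1,1.58,0,-1.16,0]
    - [0.1,1.58,0,-1.16,0]
    - [0.1,1.58,0,-1.16,0]
    - [0.1,1.58,0,-1.16,0]
    - [0,0,0,0,0]

```text
time: 11.83
eef_pos: [0.4761, 0.2714, 0.0429]
eef_rot: [0.001, -0.35, 0.937, 0.001]
wrist_force: [-1.7, 0.4, 6.4]
width: 0.145
finger_force: 25.4
```

```bash
python3 w.py; python3 -c "
from fit import *
p=np.load('p.npy');w=at('top',(210,269),.179);print(w, np.hypot(*(w[:2]-T(p,(0,.068,0))[:2])))"
```

```text
T mm [40.8 57.1] r 70.2 ang 54.41 tool y in T deg 143.4 z 0.0429 q6 -0.32 F [-1.7  0.4  6.4]
[0.43654039 0.42009588 0.179     ] 0.12925938995049166
```

>>> drive_effector:
  deltas:
    - [0.1,1.58,0,-1.16,0]
    - [0.1,1.58,0,-1.16,0]
    - [0.1,1.58,0,-1.16,0]
    - [0.1,1.58,0,-1.16,0]
    - [0.1,1.58,0,-1.16,0]
    - [0.02,0.74,0,-0.54,0]
    - [0,0,0,0,0]
    - [0,0,0,0,0]

```text
time: 12.5
eef_pos: [0.4394, 0.2933, 0.0429]
eef_rot: [0.001, -0.623, 0.783, 0.002]
wrist_force: [-2.5, 2.7, 7.3]
width: 0.146
finger_force: 25.5
```

```bash
python3 w.py; python3 - <<'E'
from h import *
a=snap('scene','s3')[210:350,240:380]; b=snap('top','t3')[238:308,275:345]
cv2.imwrite('pics/c3.png',np.hstack([cv2.resize(a,(400,400),interpolation=cv2.INTER_CUBIC),cv2.resize(b,(400,400),interpolation=cv2.INTER_CUBIC)]))
E
```

```text
T mm [ 0.2 70.6] r 70.6 ang 89.81 tool y in T deg 179.5 z 0.0429 q6 -0.88 F [-2.5  2.7  7.3]
```

View pics/c3.png

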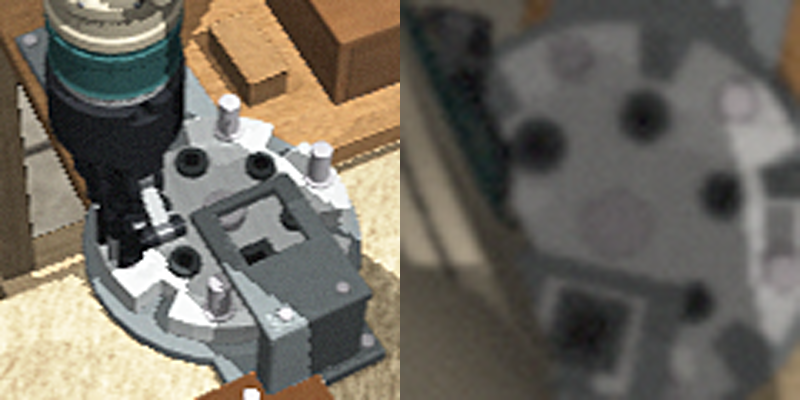

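The view shows the offcut lying clear beside the plate at (250,65) and the square bush inside the window at about (595,325). I'll release and lift, then measure the wheel angle.

>>> drive_effector:
  deltas:
    - [0,0,0,0,0.45]
    - [0,0,0,0,0.45]
    - [0,0,0,0,0.45]
    - [0,0,-4,0,0.45]
    - [0,0,-6,0,0.45]
    - [0,0,-6,0,0.45]
    - [-4,-5,-4,0,0.45]
    - [-6,-8,0,0,0.45]
    - [2,-8,0,0,0.45]
    - [5,-7,0,0,0.45]

```text
time: 13.43
eef_pos: [0.5744, 0.2746, 0.1422]
eef_rot: [0.002, -0.624, 0.781, -0.001]
wrist_force: [0.2, 0.1, -0.9]
width: 0.451
finger_force: 0.0
```

```bash
python3 w.py; python3 - <<'E'
from h import *
a=snap('scene','s4')[190:330,240:380]; b=snap('top','t4')[238:308,275:345]
cv2.imwrite('pics/c4.png',np.hstack([cv2.resize(a,(400,400),interpolation=cv2.INTER_CUBIC),cv2.resize(b,(400,400),interpolation=cv2.INTER_CUBIC)]))
E
```

```text
T mm [136.1  81.4] r 158.6 ang 30.9 tool y in T deg 179.7 z 0.1422 q6 -1.0 F [ 0.2  0.1 -0.9]
```

View pics/c4.png

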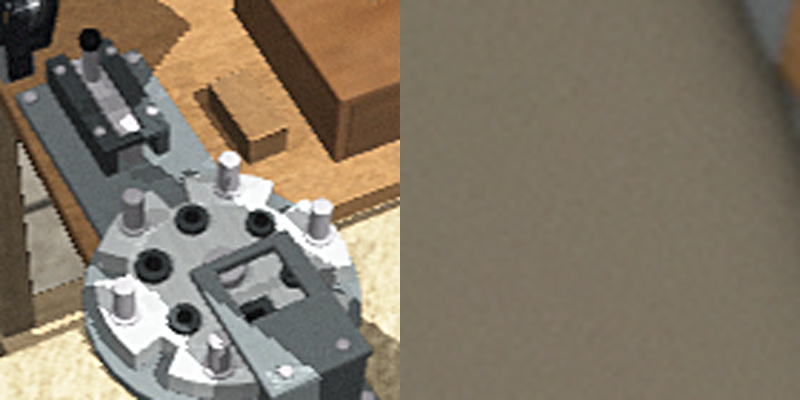

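The wheel shows pegs with tops at (229,158), (319,206), (134,196), (123,287) and (217,342). The guide mouth at (140,155) faces a notch near (185,175). I'll fit the angle from the peg tops.

```bash
python3 - <<'E'
from fit import *
p=np.load('p.npy')
k=400/140
obs=[(u[0]/k+240-.325,u[1]/k+190-.325) for u in [(217,342),(123,287),(134,196),(229,158),(319,206)]]
A=[150,90,30,-30,-90]
A=[150,90,30,-30,-90]
f=lambda q:np.concatenate([px('scene',T(p,pol(.068,np.radians(a)+q[0],.062)))+q[1:]-o for a,o in zip(A,obs)])
r=least_squares(f,[0,0,0]);print(np.degrees(r.x[0]),r.x[1:],r.fun.round(1))
s=lambda u:(u[0]/4+230-.375,u[1]/4+190-.375)
sp={30:(294,464),-30:(200,356),-90:(261,243),-150:(408,230),-210:(507,326)}
f=lambda q:np.concatenate([px('scene',T(p,pol(.068,np.radians(a)+q[0],.062)))+q[1:]-s(o) for a,o in sp.items()])
r=least_squares(f,[1.7,0,0]);print(np.degrees(r.x[0]),r.x[1:],r.fun.round(1))
# bolt line from knob & rails relative angle check: yaw from scene features only
E
```

```text
-1.0789681492960495 [-1.09520557  0.80767379] [ 0.4 -0.7 -0.2 -0.4 -0.7  0.1 -0.1  0.5  0.6  0.4]
100.03278843169835 [-0.89036734  0.07290699] [ 0.  -0.4 -0.3  0.2 -0.1  0.2  0.3 -0.1  0.1  0. ]
```

>>> drive_effector:
  deltas:
    - [5,-3,0,0,0.5]
    - [6.8,-4,0,0,0.5]
    - [4.8,-2.8,0,0,0.5]
    - [0,0,0,0,0.5]
    - [0,0,0,0,0.5]

```text
time: 13.95
eef_pos: [0.5993, 0.1788, 0.1407]
eef_rot: [-0.001, -0.621, 0.784, 0.001]
wrist_force: [-0.1, 0.5, -0.1]
width: 0.504
finger_force: 0.0
```

```bash
python3 w.py
```

```text
T mm [181.1  -6.7] r 181.3 ang -2.11 tool y in T deg 179.3 z 0.1407 q6 -1.15 F [-0.1  0.5 -0.1]
```

>>> drive_effector:
  deltas:
    - [-1.6,-1.6,2,0,0.5]
    - [0,0,5,0,0.5]
    - [0,0,5,0,0.5]
    - [0,0,4,0,0.5]
    - [0,0,2.4,0,0.5]
    - [0,0,0.6,0,0.5]
    - [0,0,0,0,0.5]
    - [0,0,0,0,0.5]

```text
time: 14.62
eef_pos: [0.6098, 0.1868, 0.0472]
eef_rot: [0.001, -0.623, 0.783, -0.0]
wrist_force: [0.2, -0.4, -0.1]
width: 0.499
finger_force: 0.0
```

```bash
python3 w.py
```

```text
T mm [189.7   3.4] r 189.7 ang 1.02 tool y in T deg 179.5 z 0.0472 q6 -1.15 F [ 0.2 -0.4 -0.1]
```

>>> drive_effector:
  deltas:
    - [0,0,0,0,0]
    - [0,0,0,0,0]
    - [0,0,0,0,0]
    - [0,0,0,0,0]
    - [0,0,0,0,0]
  squeeze: 25

```text
time: 15.03
eef_pos: [0.6089, 0.1868, 0.0478]
eef_rot: [0.0, -0.622, 0.783, 0.001]
wrist_force: [-4.6, 0.9, 5.7]
width: 0.173
finger_force: 24.3
```

```bash
python3 w.py
```

```text
T mm [188.8   3.2] r 188.8 ang 0.97 tool y in T deg 179.5 z 0.0478 q6 -1.15 F [-4.6  0.9  5.7]
```

>>> drive_effector:
  deltas:
    - [0,0.8,0,0,0]
    - [0,1.6,0,0,0]
    - [0,1.6,0,0,0]
    - [0,1.6,0,0,0]
    - [0,1.2,0,0,0]
    - [0,0.8,0,0,0]
    - [0,0,0,0,0]

```text
time: 15.62
eef_pos: [0.5728, 0.1952, 0.0477]
eef_rot: [0.001, -0.622, 0.783, -0.001]
wrist_force: [2.3, -1.7, 7.9]
width: 0.169
finger_force: 25.1
```

```bash
python3 w.py
```

```text
T mm [151.7   3.5] r 151.8 ang 1.33 tool y in T deg 179.5 z 0.0477 q6 -1.12 F [ 2.3 -1.7  7.9]
```

>>> drive_effector:
  deltas:
    - [0,0.8,0,0,0]
    - [0,0.8,0,0,0]
    - [0,0.6,0,0,0]
    - [0,0,0,0,0]

```text
time: 15.95
eef_pos: [0.5628, 0.1976, 0.0477]
eef_rot: [0.002, -0.622, 0.783, -0.001]
wrist_force: [4.7, -0.3, 6.4]
width: 0.171
finger_force: 25.0
```

```bash
python3 w.py
```

```text
T mm [141.4   3.7] r 141.5 ang 1.51 tool y in T deg 179.4 z 0.0477 q6 -1.11 F [ 4.7 -0.3  6.4]
```

>>> drive_effector:
  deltas:
    - [0,0.6,0,0,0]
    - [0,0.6,0,0,0]
    - [0,0.4,0,0,0]
    - [0,0,0,0,0]

```text
time: 16.28
eef_pos: [0.5553, 0.1993, 0.0477]
eef_rot: [0.002, -0.622, 0.783, -0.001]
wrist_force: [4.0, -0.3, 5.9]
width: 0.173
finger_force: 25.0
```

```bash
python3 w.py
```

```text
T mm [133.7   3.8] r 133.8 ang 1.65 tool y in T deg 179.4 z 0.0477 q6 -1.11 F [ 4.  -0.3  5.9]
```

>>> drive_effector:
  deltas:
    - [0,0.4,0,0,0]
    - [0,0.4,0,0,0]
    - [0,0,0,0,0]

```text
time: 16.53
eef_pos: [0.5531, 0.1999, 0.048]
eef_rot: [0.003, -0.622, 0.783, -0.003]
wrist_force: [7.1, -2.3, 4.1]
width: 0.17
finger_force: 25.0
```

```bash
python3 w.py
```

```text
T mm [131.4   3.9] r 131.5 ang 1.69 tool y in T deg 179.4 z 0.048 q6 -1.1 F [ 7.1 -2.3  4.1]
```

>>> drive_effector:
  deltas:
    - [0,0.6,0,0,0]
    - [0,0.6,0,0,0]
    - [0,0,0,0,0]
  squeeze: 40

```text
time: 16.78
eef_pos: [0.552, 0.2003, 0.049]
eef_rot: [0.006, -0.622, 0.783, -0.006]
wrist_force: [14.7, -5.8, -0.5]
width: 0.172
finger_force: 39.1
```

```bash
python3 w.py
```

```text
T mm [130.3   4.1] r 130.4 ang 1.8 tool y in T deg 179.4 z 0.049 q6 -1.1 F [14.7 -5.8 -0.5]
```

>>> drive_effector:
  deltas:
    - [0,0.6,0,0,0]
    - [0,0,0,0,0]
    - [0,0,0,0,0]

```text
time: 17.03
eef_pos: [0.552, 0.2003, 0.0491]
eef_rot: [0.007, -0.621, 0.783, -0.008]
wrist_force: [21.0, -6.7, -4.7]
width: 0.166
finger_force: 39.2
```

```bash
python3 w.py
```

```text
T mm [130.3   4.1] r 130.3 ang 1.8 tool y in T deg 179.3 z 0.0491 q6 -1.1 F [21.  -6.7 -4.7]
```

Hard stop after 58.5 mm, so the bolt is home. I'll relax, release and look.

>>> drive_effector:
  deltas:
    - [0,-0.8,0,0,0]
    - [0,-0.6,0,0,0]
    - [0,0,0,0,0.5]
    - [0,0,0,0,0.5]
    - [0,0,0,0,0.5]
    - [0,0,-4,0,0.5]
    - [0,0,-6,0,0.5]
    - [0,0,-6,0,0.5]
    - [2,-4,-6,0,0.5]

```text
time: 17.78
eef_pos: [0.5591, 0.1876, 0.1552]
eef_rot: [-0.004, -0.624, 0.782, 0.003]
wrist_force: [1.1, -0.3, -0.5]
width: 0.5
finger_force: 0.0
```

>>> drive_effector:
  deltas:
    - [6,-4,-4,0,0.5]
    - [6,-4,0,0,0.5]
    - [7,0,0,0,0.5]
    - [7,0,0,0,0.5]
    - [7,0,0,0,0.5]
    - [6,4,0,0,0.5]
    - [2,0,0,0,0.5]
    - [0,0,0,0,0.5]

```text
time: 18.45
eef_pos: [0.5349, -0.0191, 0.1748]
eef_rot: [-0.002, -0.621, 0.784, 0.002]
wrist_force: [0.0, 0.3, 0.2]
width: 0.499
finger_force: 0.0
```

```bash
python3 w.py; python3 - <<'E'
from h import *
a=snap('scene','s5')[190:330,240:380]; b=snap('top','t5')[218:318,265:365]
cv2.imwrite('pics/c5.png',np.hstack([cv2.resize(a,(400,400),interpolation=cv2.INTER_CUBIC),cv2.resize(b,(400,400),interpolation=cv2.INTER_CUBIC)]))
E
```

```text
T mm [ 161.  -213.9] r 267.7 ang -53.03 tool y in T deg 179.3 z 0.1748 q6 -1.5 F [0.  0.3 0.2]
```

View pics/c5.png

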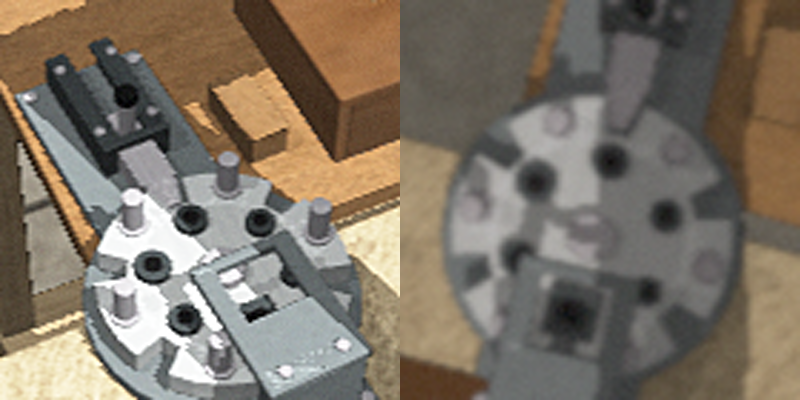

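The bolt nose sits in the notch at (625,110), with its post against the strap. The square bush is centred in the window at (570,312), and the offcut lies clear on the bench at (250,120).

```bash
python3 -c "
from workcell import bot;print(bot.close_job())"
```

```text
the job is handed in; nothing more can be done
None
```

The job is handed in at about 18.5 s of the 59 s: the square bush is in the middle of the bridge window, the bolt is fully home in the notch, the offcut lies on the bench beside the guide, and the bottle and jar were not touched.

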